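# Take the glued printing block out of the vise and set it against the board's stop

### The job

The glue on the new printing block has set: pull the vise jaw fully open by its black bar and leave it open, then lift the block out and lay it gently, handle up, on the robot's half of the red board (the half away from the wooden stop), with its long side parallel to the stop, and let go. Then push the block along the board until its long edge sits flush against the stop, with the whole block on the board. Leave the nail tray, the brush, the jar of brushes and the ink tin where they are.

Things in the scene. Friction and masses are not known exactly. Their poses are not given: they have to be found in the camera images.
- vise: Blue bench vise, fixed, left or right of the robot. Origin on the table under the middle of its seat; +x from the moving jaw (nearer the robot) to the fixed jaw. Steel seat under the block 30 mm high; jaws 130 mm wide along y; fixed jaw: face at x = +36.5 mm, top 58 mm high, 43 mm thick. Base plate x -115 to +91 mm, y +-80 mm, 12 mm thick
- vise_jaw (a joint): Opening of the moving jaw in m: 0 shut, 0.045 fully open. It slides along the vise's -x against some 6 N of friction and stays where left. Shut, its face is at vise x = -36.5 mm, its front at -61.5 mm; its top is 61 mm high. A steel lip on top (54 to 61 mm high) reaches 12.5 mm past the face over the block's base, which cannot be lifted until the jaw is open
- vise_handle (a point): Middle of the moving jaw's black pull bar (moves with the jaw): a horizontal round bar, 16 mm in diameter, 120 mm long along the vise's y, 52 mm above the table, its centre 45 mm in front of the jaw's front face; arms at y = +-40 mm join it to the jaw, so pinch it from above at its middle
- block: Printing block, about 0.3 kg. Origin at the centre of its underside. Pale wood base 70 mm (x) by 140 mm (y) by 22 mm high; on top of it a dark walnut handle rib 26 mm wide (x), 110 mm long (y), from 22 to 62 mm above the underside. At the start it stands in the vise on the seat, its long side (y) along the jaws
- block_grip (a point): Point in the middle of the handle rib's width and length, 53 mm above the block's underside (9 mm below the rib's top)
- board: Dark red work board, fixed, 240 x 240 mm, 18 mm thick. Origin at the centre of its underside, +x towards the stop: a pale wood batten along its +x edge, away from the robot, face at x = +85 mm, top 34 mm above the table. A white line marks x = 0; the robot's half is x below 0. With the block flush on the stop the block's origin is at x = +50 mm
- nail_tray: Bystander: open steel tray with nails, 160 (x) by 90 (y) by 28 mm, origin at the centre of its underside
- brush: Bystander: brush lying flat, 170 mm long along its x, origin at the underside near its middle
- brush_jar: Bystander: green glass jar 72 mm wide and 90 mm high with brushes standing up to 185 mm, origin at the centre of its underside
- ink_tin: Bystander: dark tin, 76 mm wide, 70 mm high, origin at the centre of its underside
Mind the look-alikes: they are no part of the job. Of the things like the block, leave any that is blue, pink or turquoise; of the rest the larger one is meant.

How it is judged (in metres and radians):
On the way, in this order (a step that is already met when the one before it is completed fails the run):
1. the vise jaw is slid open by more than 35 mm with the block still standing in the vise (value of joint vise_jaw above 0.035 m and z of block in the frame of vise below 0.04 m), for 0.2 s.
2. the block is lifted out, its underside more than 70 mm above the table (height (world z) of block above 0.07 m), for 0.1 s.
3. the block lies flat and let go on the board, its middle on the robot's half, its long side parallel to the stop within 0.3 rad (z of block in the frame of board between 0.014 and 0.022 m and angle between block's own z axis and vertical below 0.06 rad and y of block in the frame of board between -0.055 and 0.055 m and contact force between each of the fingers, the arm and block below 0.3 N and x of block in the frame of board below 0 m and angle between the x axis of block and the x axis of board, either way round below 0.3 rad), for 0.2 s.
4. the block slides flat along the board towards the stop (its middle passes between 10 and 38 mm beyond the white line) (z of block in the frame of board between 0.014 and 0.022 m and angle between block's own z axis and vertical below 0.06 rad and x of block in the frame of board between 0.01 and 0.038 m), for 0.04 s.
At the end, for the whole second after the job is handed in: The block is released and still, flat on the red board, handle up, long edge on the stop (gap under 3.5 mm, parallel within 0.04 rad), its middle within 55 mm of the board's centre line; the jaw is still open over 35 mm; nail tray, brush, jar and tin moved under 30 mm (z of block in the frame of board between 0.014 and 0.022 m and angle between block's own z axis and vertical below 0.06 rad and y of block in the frame of board between -0.055 and 0.055 m and contact force between each of the fingers, the arm and block below 0.3 N and x of block in the frame of board between 0.0465 and 0.054 m and angle between the x axis of block and the x axis of board, either way round below 0.04 rad and value of joint vise_jaw above 0.035 m and linear speed of block below 0.01 m/s); the robot touches nothing.
It fails at once if a bystander (nail tray, brush, jar, tin) is moved by more than 30 mm (distance of any of nail_tray, brush, brush_jar, ink_tin from where it was at the start of the episode above 0.03 m).
It fails at once if the block is dropped or thrown (faster than 0.5 m/s while the gripper does not touch it) (contact force between each of the fingers, the arm and block below 0.3 N and linear speed of block above 0.5 m/s).
It also fails if it takes over 64 s, if anything falls off the work surface, if the arm or the gripper's body presses on something with over 40 N, if the wrist force passes 120 N, or if a joint passes its speed limit or range.

### The arm

A 6-joint arm with a two-finger parallel gripper is mounted at the origin on the work surface. World frame = base frame: x ahead of the robot, y to its left, z up, the work surface at z = 0. Lengths are in mm, angles in rad, forces in N, time in s.
With the tool pointing down it reaches from about 275 to 750 mm from the base axis. Payload 10.2 kg.
Tool frame: the origin (TCP) lies at the very end of the fingers, on their centre line; the grasp point (between the pads) lies 19 mm behind it; z points along the fingers, y is the line along which they close (so a half turn about z gives the same grasp; the last joint's range is limited). The gripper opens to 85 mm and grips with 20 to 120 N. Pads are 22 mm wide; open, the fingers measure 114 mm over their backs; the gripper's body (76 mm by 85 mm) begins 54 mm behind the grasp point. The pads swing forward as they close: fully open they stand 13 mm farther back than shut.
Start: joints at [0.924, 0.313, 1.498, -0, 1.331, -0.223], TCP at [215.907, 478.555, 231.294] pointing down, gripper open.
Joint ranges: [-2.94, 2.94], [-0.97, 2.17], [0.19, 2.56], [-1.23, 4.37], [0.02, 3.11], [-2.88, 2.88]. Speed limits (rad/s): [2.39, 2.39, 3.01, 3.14, 3.14, 3.14].

### API

Orientations are given as a unit quaternion [w, x, y, z].
In Python, from rig import ctrl gives the robot as it stands.
- The arm moves only by the tool step_arm, never from a script. Its argument "increments" is a list of rows, each a list of 3 entries, a list of its own where there are three numbers: the shift along the tool's x, y, z in cm, then the turn, a rotation vector about the tool's x, y, z in degrees, then the opening in per cent of the stroke, from 0 (shut) to 100 (fully open). A call has 1 to 8 rows; each row is the pose to reach, as a shift and turn from the pose commanded when the call began, along the tool's axes at that moment; what a row does not reach only later rows make up. A row lasts 1/8 s, in which the tool goes at most 62.5 mm and 10.7 degrees, less where a joint would pass 70% of its speed; a pose out of reach is approached as far as the arm can. A call with a gripper value outside its range is refused whole. The fingers move at their own pace and stop on an object; "squeeze" is the grip in N (left out, the last holds). Time passes only in rows, so rows that repeat a pose let the fingers close. It gives the time, the measured TCP pose, the force, the opening and the grip force at its end, in the units of the state.
- ctrl.sense(): the state, without advancing time (a new reading comes with each control period).
- ctrl.capture(name): name is "side" or "top"; returns a dict with "img" (384x512x3 uint8, red, green, blue), "fx", "fy", "cx", "cy" (pixels), "extrinsics" (4x4, takes a point from camera to world coordinates). Camera axes: x right, y down, z forward; pixel columns grow to the right and rows downward; lengths in mm; the calibration is good to about 2 mm. A picture is of the moment at which its call begins. There is no depth.
- ctrl.finish_job(): hands the job in; it is judged then, once.
The state is a dict: "time_s": time; "joints": joint angles; "dq": joint speeds; "tau": joint torques, N m; "eef_pos": TCP position; "ee_rot": TCP orientation; "force": force on the tool from outside, world axes, zero at the start; "wrist_torque": the same for the moment, N m; "grip_width": opening from 0.0 (shut) to 1.0 (fully open); "grip_force": force on a finger pad.
Only numpy, scipy, OpenCV 4.12 (cv2) and the standard library are available. Lean on these libraries where they do the work, as an engineer would, in place of code of your own. Each camera call takes 0.05 s, during which the arm holds its last target. There are 200 camera calls.

## Working session

There is one attempt and no reset: what is moved stays moved. The work goes in short steps, Python scripts to look and compute and a tool call to move; the robot and the scene stay as the last step left them, time stands still between calls to the robot, and variables do not carry over. Pictures are saved under pics/ and viewed, at most 10 in all, crops included, and the job is handed in when it is done.

Besides the shell and the picture viewer there is one more tool, called after "Call:" as name([rows], argument=value, ...), one row to a line, values as JSON. step_arm: Moves the arm, as the interface text tells. Its arguments: {"type":"object","properties":{"increments":{"type":"array"},"squeeze":{"type":"number"}},"required":["increments"]}

```bash
mkdir -p pics; ls; cat > h.py <<'E'
import numpy as np,cv2,json
from rig import ctrl
def snap(n,out):
    c=ctrl.capture(n); cv2.imwrite(f'pics/{out}.png',cv2.cvtColor(c['img'],cv2.COLOR_RGB2BGR))
    np.savez(f'pics/{out}.npz',**{k:np.array(v) for k,v in c.items()}); return c
def ray(out,u,v,z):
    c=np.load(f'pics/{out}.npz'); E=c['extrinsics']
    d=E[:3,:3]@np.array([(u-c['cx'])/c['fx'],(v-c['cy'])/c['fy'],1.]); o=E[:3,3]
    return (o+d*(z-o[2])/d[2]).round(1)
def proj(out,p):
    c=np.load(f'pics/{out}.npz'); E=c['extrinsics']; q=E[:3,:3].T@(np.array(p)-E[:3,3])
    return (c['fx']*q[0]/q[2]+c['cx'],c['fy']*q[1]/q[2]+c['cy'])
E
python3 - <<'E'
from h import *
for n in('top','side'):
    c=snap(n,n+'0'); print(c['fx'],c['cx'],c['cy'],c['extrinsics'])
s=ctrl.sense();print(s)
i=cv2.imread('pics/top0.png');cv2.imwrite('pics/top0b.png',cv2.resize(i,(800,600),interpolation=cv2.INTER_CUBIC))
E
```

```text
pics
385.9531670110803 251.1266713116678 189.5328886377 [[-1.62135008e-02 -9.95855881e-01  8.94884719e-02  3.77993352e+02]
 [-9.99809905e-01  1.51781204e-02 -1.22384281e-02  2.79153687e+00]
 [ 1.08294438e-02 -8.96698884e-02 -9.95912664e-01  1.51991575e+03]
 [ 0.00000000e+00  0.00000000e+00  0.00000000e+00  1.00000000e+00]]
367.1639902979158 254.8892274881534 194.77653310915662 [[ 8.60757978e-01 -2.55461814e-01  4.40266926e-01 -1.64401870e+02]
 [-5.08949507e-01 -4.18122566e-01  7.52425358e-01 -1.10941323e+03]
 [-8.13040971e-03 -8.71729764e-01 -4.89919499e-01  8.06590711e+02]
 [ 0.00000000e+00  0.00000000e+00  0.00000000e+00  1.00000000e+00]]
{'time_s': 0.1, 'joints': array([ 9.23599169e-01,  3.13381000e-01,  1.49833514e+00,  3.78301856e-05,
        1.33100745e+00, -2.23366225e-01]), 'dq': array([ 0.00079927, -0.00181069, -0.00232332,  0.00195457, -0.00235842,
        0.00022444]), 'tau': array([ 2.79074047e-03, -4.12895858e+01, -2.60139227e+01, -5.53255302e-05,
        2.99318352e-03, -7.27858742e-05]), 'eef_pos': array([215.75913294, 478.37420714, 230.80875908]), 'ee_rot': array([-2.55096691e-04,  2.10337270e-01,  9.77628719e-01, -5.04992059e-04]), 'force': array([-0.50069326, -0.29650761, -0.38398734]), 'wrist_torque': array([ 0.03402575,  0.03906332, -0.02384142]), 'grip_force': 0.0, 'grip_width': 0.9998467448802075}
```

View pics/top0b.png

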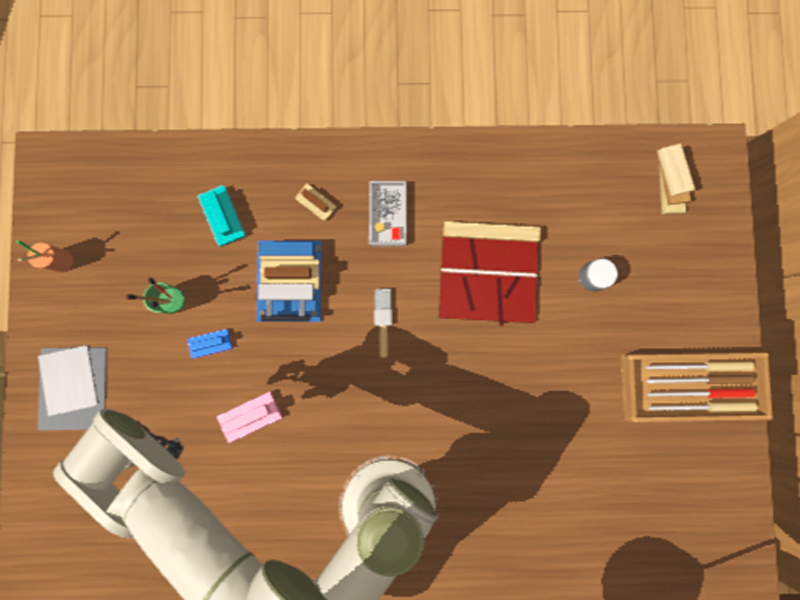

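View pics/side0.png

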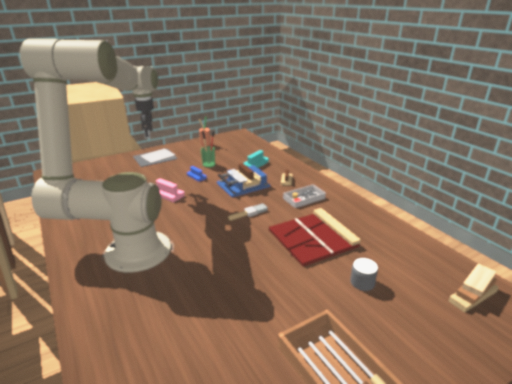

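The top view shows the vise at about (290,280) in the enlarged picture and the board at about (490,270). The stop is on the far edge. The nail tray (388,212), brush (383,320) and jar (163,296) are nearby. I'll enlarge the vise and the board.

```bash
python3 - <<'E'
from h import *
i=cv2.imread('pics/top0.png')
a=i[145:215,158:213];b=i[138:213,278:351]
a=cv2.resize(a,None,fx=7,fy=7,interpolation=cv2.INTER_CUBIC);b=cv2.resize(b,None,fx=5,fy=5,interpolation=cv2.INTER_CUBIC)
o=np.zeros((490,760,3),np.uint8);o[:a.shape[0],:a.shape[1]]=a;o[:b.shape[0],390:390+b.shape[1]]=b
cv2.imwrite('pics/crop0.png',o)
E
```

```text
(no output)
```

View pics/crop0.png

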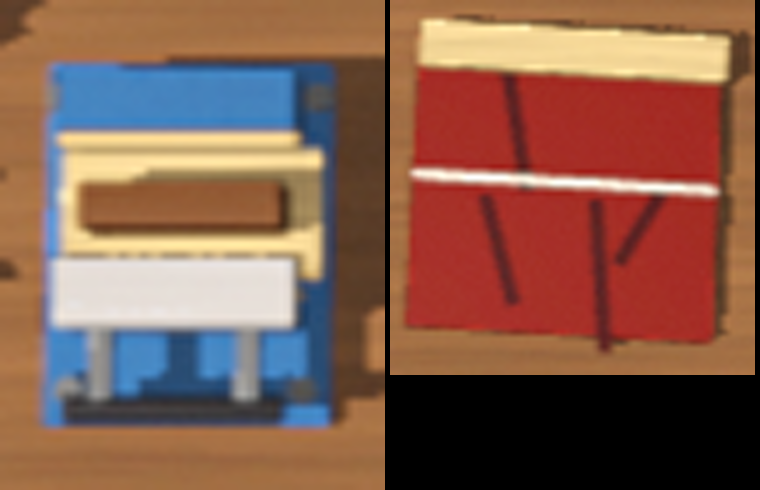

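The crop shows vise base corners (42,427), (332,427) and (335,65); jaw front edge from (50,328) to (297,328); rib top from (79,182) to (283,228); and bar ends at about x 65–283, row 408. The board's near corners are (407,326) and (714,343), its white line runs (411,174)–(718,191), and its stop's far corners are (422,18) and (731,36).

```bash
python3 - <<'E'
from h import *
from scipy.optimize import least_squares
A=lambda x,y:((x+.5)/7-.5+158,(y+.5)/7-.5+145)
B=lambda x,y:((x-390+.5)/5-.5+278,(y+.5)/5-.5+138)
def fit(pts,g):
    f=lambda p:np.concatenate([np.array(proj('top0',[p[0]+np.cos(p[2])*m[0]-np.sin(p[2])*m[1],p[1]+np.sin(p[2])*m[0]+np.cos(p[2])*m[1],m[2]]))-u for m,u in pts])
    r=least_squares(f,g,loss='soft_l1'); print(r.x.round(3),f(r.x).reshape(-1,2).round(2).tolist()); return r.x
v=fit([((-115,80,12),A(42,427)),((-115,-80,12),A(332,427)),((91,-80,12),A(335,65)),((-61.5,65,61),A(50,328)),((-61.5,-65,61),A(297,328)),((-24,65,61),A(50,258)),((36.5,65,58),A(57,133)),((36.5,-65,58),A(300,133))],[500,200,0])
fit([((13,55,92),A(79,182)),((13,-55,92),A(283,182)),((-13,55,92),A(78,228)),((-13,-55,92),A(284,228))],v)
fit([((-120,120,18),B(407,326)),((-120,-120,18),B(714,343)),((0,120,18),B(411,174)),((0,-120,18),B(718,191)),((120,120,34),B(422,18)),((120,-120,34),B(731,36)),((85,120,34),B(420,68)),((85,-120,34),B(721,83))],[500,-200,0])
for u,w,z in((396,180,28),(396,245,28),(384,290,15),(384,355,10),(370,212,28),(163,296,45)):print(ray('top0',u/1.5625,w/1.5625,z))
E
```

```text
[ 5.69558e+02  2.44340e+02 -1.70000e-02] [[0.09, -0.01], [-0.25, 0.05], [-0.08, -0.36], [0.43, -0.61], [-0.46, -0.55], [0.64, -0.46], [0.13, 1.72], [-0.47, 1.81]]
[ 5.68717e+02  2.36184e+02 -1.40000e-02] [[-0.17, -0.17], [0.27, -0.19], [-0.15, 0.19], [0.06, 0.17]]
[ 5.69804e+02 -2.58465e+02 -6.90000e-02] [[-0.2, 0.23], [-0.21, 0.11], [0.4, 0.14], [-0.05, 0.02], [-0.03, 0.42], [-0.68, 0.14], [-0.04, -0.77], [1.04, -0.45]]
[806.7 -29.5  28. ]
[640.4 -26.7  28. ]
[529.    5.1  15. ]
[366.8   7.5  10. ]
[725.3  37.3  28. ]
[519.4 545.6  45. ]
```

```bash
cat >> h.py <<'E'
from scipy.spatial.transform import Rotation as R
def go(p,yaw,n=1):
    "shift (cm) and turn (deg) to TCP p, tool down, tool y at world angle yaw"
    s=ctrl.sense(); w,x,y,z=s['ee_rot']; r=R.from_quat([x,y,z,w])
    Y=np.array([np.cos(yaw),np.sin(yaw),0]); Z=np.array([0,0,-1.]); T=R.from_matrix(np.c_[np.cross(Y,Z),Y,Z])
    d=r.inv().apply(np.array(p)-s['eef_pos'])/10; t=(r.inv()*T).as_rotvec(degrees=True)
    print('shift',d.round(2),'turn',t.round(2),'at',s['eef_pos'].round(1),'f',s['force'].round(1))
E
python3 -c "
from h import *
go([462.5,246,160],-.016)"
```

```text
shift [-32.05 -11.03   7.08] turn [-7.000e-02  2.000e-02  6.663e+01] at [215.8 478.4 230.8] f [-0.5 -0.3 -0.4]
```

Call:
step_arm([
  [[-4,-1.4,0],[0,0,8.3],50],
  [[-8,-2.8,0],[0,0,16.6],50],
  [[-12,-4.1,1],[0,0,25],50],
  [[-16,-5.5,2],[0,0,33.3],50],
  [[-20,-6.9,3],[0,0,41.6],50],
  [[-24,-8.3,4],[0,0,50],50],
  [[-28,-9.7,6],[0,0,58.3],50],
  [[-32.05,-11.03,7],[0,0,66.6],50],
], squeeze=40)

```text
time_s: 1.1
eef_pos: [463.1, 245.0, 160.2]
ee_rot: [-0.0, 0.714, 0.7, -0.001]
force: [1.0, 0.0, 1.1]
grip_width: 0.501
grip_force: 0.0
```

```bash
python3 - <<'E'
from h import *
go([462.5,246,36],-.016)
i=snap('side','s1')['img'];a=i[60:240,120:340,::-1];cv2.imwrite('pics/s1b.png',cv2.resize(a,None,fx=3.3,fy=3.3,interpolation=cv2.INTER_CUBIC))
E
```

```text
shift [ 0.11 -0.05 12.42] turn [-0.09  0.03 -0.25] at [463.1 245.  160.2] f [1.  0.  1.1]
```

View pics/s1b.png

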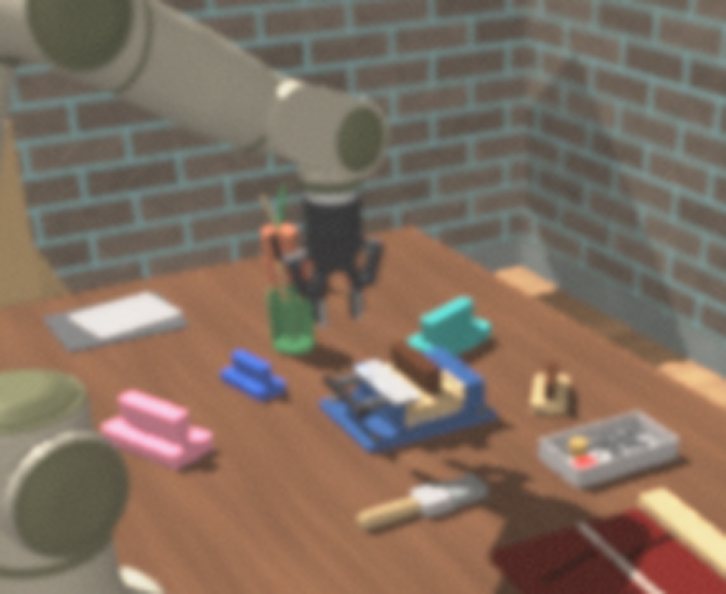

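The side view shows the gripper open above the pull bar (bar at about (345,385)) and well clear of the jar at (290,310). I'll descend and pinch.

Call:
step_arm([
  [[0.05,0,3],[0,0,0],50],
  [[0.1,0,6],[0,0,0],50],
  [[0.1,0,9],[0,0,0],50],
  [[0.1,0,11],[0,0,0],50],
  [[0.1,0,12.3],[0,0,0],50],
  [[0.1,0,12.3],[0,0,0],50],
])

```text
time_s: 1.9
eef_pos: [462.3, 247.2, 37.8]
ee_rot: [-0.0, 0.712, 0.702, -0.001]
force: [0.3, -0.0, 0.1]
grip_width: 0.503
grip_force: 0.0
```

Call:
step_arm([
  [[0,0,0],[0,0,0],5],
  [[0,0,0],[0,0,0],5],
  [[0,0,0],[0,0,0],5],
  [[0,0,0],[0,0,0],5],
  [[0,0,0],[0,0,0],5],
])

```text
time_s: 2.52
eef_pos: [463.3, 247.4, 39.3]
ee_rot: [0.0, 0.713, 0.702, 0.001]
force: [-0.1, -0.1, 7.1]
grip_width: 0.167
grip_force: 39.3
```

Call:
step_arm([
  [[0,-0.6,0],[0,0,0],5],
  [[0,-1.2,0],[0,0,0],5],
  [[0,-1.8,0],[0,0,0],5],
  [[0,-2.4,0],[0,0,0],5],
  [[0,-3,0],[0,0,0],5],
  [[0,-3.6,0],[0,0,0],5],
  [[0,-4.1,0],[0,0,0],5],
  [[0,-4.4,0],[0,0,0],5],
])

```text
time_s: 3.52
eef_pos: [420.4, 248.1, 39.3]
ee_rot: [0.001, 0.713, 0.702, 0.002]
force: [6.7, -0.6, 1.2]
grip_width: 0.17
grip_force: 39.5
```

Call:
step_arm([
  [[0,-0.1,0],[0,0,0],5],
  [[0,-0.1,0],[0,0,0],5],
])

```text
time_s: 3.78
eef_pos: [420.0, 248.1, 39.3]
ee_rot: [0.002, 0.713, 0.702, 0.003]
force: [8.2, -0.9, 0.4]
grip_width: 0.171
grip_force: 39.3
```

Call:
step_arm([
  [[0,-0.2,0],[0,0,0],5],
  [[0,-0.2,0],[0,0,0],5],
  [[0,-0.2,0],[0,0,0],5],
])

```text
time_s: 4.15
eef_pos: [419.9, 248.1, 39.3]
ee_rot: [0.003, 0.713, 0.702, 0.004]
force: [17.2, -1.5, -8.0]
grip_width: 0.171
grip_force: 39.4
```

Call:
step_arm([
  [[0,0,0],[0,0,0],45],
  [[0,0,0],[0,0,0],45],
  [[0,0,0],[0,0,0],45],
  [[0,0,-3],[0,0,0],45],
  [[0,0,-7],[0,0,0],45],
  [[0,0,-11],[0,0,0],45],
  [[0,0,-14],[0,0,0],45],
  [[0,0,-14],[0,0,0],45],
])

```text
time_s: 5.15
eef_pos: [416.3, 248.3, 180.1]
ee_rot: [0.001, 0.712, 0.702, 0.002]
force: [0.7, 0.1, -0.1]
grip_width: 0.451
grip_force: 0.0
```

```bash
python3 - <<'E'
from h import *
go([568.7,236,175],-.015)
i=snap('top','t2')['img'];a=i[145:215,158:258,::-1];cv2.imwrite('pics/t2b.png',cv2.resize(a,None,fx=7,fy=7,interpolation=cv2.INTER_CUBIC))
E
```

```text
shift [-0.99 15.25  0.56] turn [ 0.21 -0.07 -0.01] at [416.3 248.3 180.1] f [ 0.7  0.1 -0.1]
```

View pics/t2b.png

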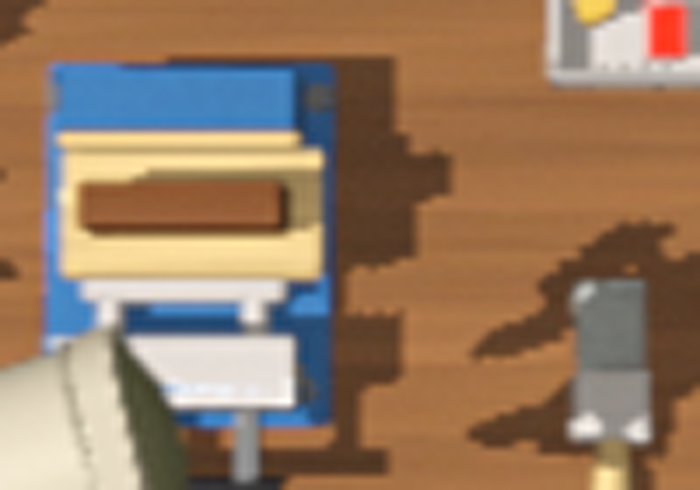

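The jaw is open: its front edge has moved from row 328 to 408. The block has not moved, with the rib still at (79–283, 182–228). Next I'll go above the rib and grasp it.

Call:
step_arm([
  [[-0.2,3,0],[0,0,0],60],
  [[-0.4,6,0],[0,0,0],60],
  [[-0.6,9,0],[0.1,0,0],60],
  [[-0.8,12,0],[0.2,0,0],60],
  [[-1,15,0],[0.2,-0.1,0],60],
  [[-1,15.2,3],[0.2,-0.1,0],60],
  [[-1,15.2,5],[0.2,-0.1,0],60],
  [[-1,15.2,5],[0.2,-0.1,0],60],
])

```text
time_s: 6.2
eef_pos: [566.2, 235.3, 125.4]
ee_rot: [-0.002, 0.713, 0.702, -0.004]
force: [0.2, 0.4, 0.6]
grip_width: 0.599
grip_force: 0.0
```

```bash
python3 -c "
from h import *
go([568.7,236,64],-.014)"
```

```text
shift [0.09 0.3  6.14] turn [-0.52  0.17 -0.08] at [566.2 235.3 125.4] f [0.2 0.4 0.6]
```

Call:
step_arm([
  [[0,0.2,2],[-0.3,0.1,0],60],
  [[0,0.2,4],[-0.3,0.1,0],60],
  [[0,0.2,5.5],[-0.3,0.1,0],60],
  [[0,0.2,6.1],[-0.3,0.1,0],60],
  [[0,0.2,6.1],[-0.3,0.1,0],60],
  [[0,0.2,6.1],[-0.3,0.1,0],60],
])

```text
time_s: 6.95
eef_pos: [569.7, 235.6, 68.0]
ee_rot: [0.001, 0.713, 0.702, 0.001]
force: [-0.4, 0.6, 0.7]
grip_width: 0.6
grip_force: 0.0
```

Call:
step_arm([
  [[0,0,0],[0,0,0],10],
  [[0,0,0],[0,0,0],10],
  [[0,0,0],[0,0,0],10],
  [[0,0,0],[0,0,0],10],
  [[0,0,0],[0,0,0],10],
])

```text
time_s: 7.58
eef_pos: [569.8, 235.5, 68.0]
ee_rot: [0.001, 0.713, 0.702, 0.001]
force: [1.0, 0.5, 5.8]
grip_width: 0.3
grip_force: 40.9
```

Call:
step_arm([
  [[0,0,-1],[0,0,0],10],
  [[0,0,-2.5],[0,0,0],10],
  [[0,0,-4],[0,0,0],10],
  [[0,0,-6],[0,0,0],10],
  [[0,0,-8],[0,0,0],10],
  [[0,0,-10],[0,0,0],10],
  [[0,0,-12],[0,0,0],10],
  [[0,0,-12],[0,0,0],10],
])

```text
time_s: 8.57
eef_pos: [569.7, 235.6, 189.3]
ee_rot: [0.002, 0.713, 0.702, 0.002]
force: [-0.2, -0.2, -2.4]
grip_width: 0.296
grip_force: 40.0
```

```bash
python3 - <<'E'
from h import *
from scipy.spatial.transform import Rotation
print(ctrl.sense()['eef_pos'])
# board: origin (569.8,-258.5), yaw -.069; put block at board x=-45,y=0
c,s=np.cos(-.069),np.sin(-.069); p=np.array([569.8-45*c,-258.5-45*s]);print(p)
go([p[0],p[1],170],-.069)
i=snap('side','s3')['img'];a=i[60:240,170:390,::-1];cv2.imwrite('pics/s3b.png',cv2.resize(a,None,fx=3.3,fy=3.3,interpolation=cv2.INTER_CUBIC))
E
```

```text
[569.68362961 235.62804915 189.29569378]
[ 524.90708001 -255.39746323]
shift [-49.17  -3.73   1.87] turn [ 0.29 -0.05  3.07] at [569.7 235.6 189.3] f [-0.2 -0.2 -2.4]
```

View pics/s3b.png

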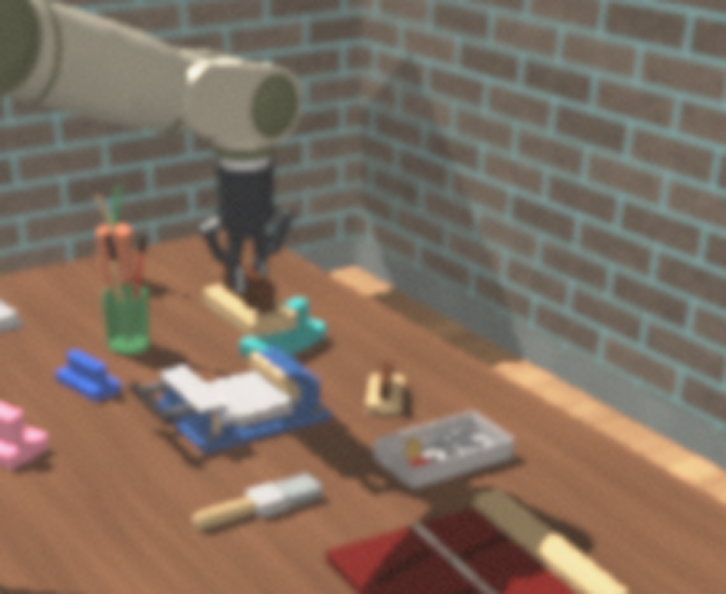

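The block hangs level in the gripper, centred at about (250,305), and the vise is open and empty. Now I'll carry it to the board's near half.

Call:
step_arm([
  [[-2,-0.2,0],[0,0,0],10],
  [[-5,-0.5,0],[0,0,0],10],
  [[-9,-0.8,0],[0,0,0.5],10],
  [[-13,-1.1,0],[0,0,1],10],
  [[-17,-1.5,0],[0,0,1.5],10],
  [[-21,-1.8,0],[0,0,2],10],
  [[-25,-2.1,0],[0,0,2.5],10],
  [[-29,-2.5,0],[0,0,3],10],
])

```text
time_s: 9.62
eef_pos: [538.5, -56.2, 186.5]
ee_rot: [0.0, 0.731, 0.682, 0.0]
force: [-0.5, -0.3, -1.5]
grip_width: 0.299
grip_force: 39.9
```

Call:
step_arm([
  [[-4,0,0],[0,0,0],10],
  [[-8,0,0],[0,0,0],10],
  [[-12,0,0.5],[0,0,0],10],
  [[-15,0,1],[0,0,0],10],
  [[-18,0,1.5],[0,0,0],10],
  [[-19,0,2],[0,0,0],10],
  [[-19.5,0,2],[0,0,0],10],
  [[-19.5,0,2],[0,0,0],10],
])

```text
time_s: 10.62
eef_pos: [526.4, -248.3, 167.3]
ee_rot: [0.001, 0.731, 0.683, 0.001]
force: [0.5, 0.6, -2.2]
grip_width: 0.299
grip_force: 39.9
```

```bash
python3 -c "
from h import *
go([524.9,-255.4,66],-.069)"
```

```text
shift [-0.72 -0.12 10.13] turn [ 0.09 -0.02  0.09] at [ 526.4 -248.3  167.3] f [ 0.5  0.6 -2.2]
```

Call:
step_arm([
  [[-0.3,0,2],[0,0,0],10],
  [[-0.7,-0.1,4],[0,0,0],10],
  [[-0.7,-0.1,6],[0,0,0],10],
  [[-0.7,-0.1,8],[0,0,0],10],
  [[-0.7,-0.1,9.5],[0,0,0],10],
  [[-0.7,-0.1,10.3],[0,0,0],10],
  [[-0.7,-0.1,10.6],[0,0,0],10],
  [[-0.7,-0.1,10.8],[0,0,0],10],
])

```text
time_s: 11.62
eef_pos: [525.5, -255.7, 59.6]
ee_rot: [0.001, 0.731, 0.683, 0.001]
force: [-0.2, -0.2, -2.3]
grip_width: 0.293
grip_force: 40.0
```

Call:
step_arm([
  [[0,0,0.1],[0,0,0],10],
  [[0,0,0.2],[0,0,0],10],
  [[0,0,0.25],[0,0,0],10],
  [[0,0,0.25],[0,0,0],10],
])

```text
time_s: 12.12
eef_pos: [525.2, -255.6, 56.8]
ee_rot: [0.001, 0.731, 0.683, 0.001]
force: [0.1, 0.5, -2.5]
grip_width: 0.296
grip_force: 40.0
```

Call:
step_arm([
  [[0,0,0.05],[0,0,0],10],
  [[0,0,0.1],[0,0,0],10],
  [[0,0,0.12],[0,0,0],10],
])

```text
time_s: 12.5
eef_pos: [525.3, -255.6, 55.9]
ee_rot: [0.001, 0.731, 0.683, 0.001]
force: [-1.6, 2.3, 3.7]
grip_width: 0.297
grip_force: 40.6
```

Call:
step_arm([
  [[0,0,0],[0,0,0],50],
  [[0,0,0],[0,0,0],50],
  [[0,0,0],[0,0,0],50],
  [[0,0,-2],[0,0,0],50],
  [[0,0,-6],[0,0,0],50],
  [[0,0,-10],[0,0,0],50],
  [[0,0,-12],[0,0,0],50],
])

```text
time_s: 13.38
eef_pos: [525.5, -255.9, 177.9]
ee_rot: [0.002, 0.731, 0.683, 0.001]
force: [-0.1, -0.4, 0.1]
grip_width: 0.495
grip_force: 0.0
```

```bash
python3 - <<'E'
from h import *
c,s=np.cos(-.069),np.sin(-.069)
go([569.8-130*c,-258.5-130*s,140],-.069-np.pi/2)
i=snap('top','t4')['img'];a=i[135:215,270:370,::-1];cv2.imwrite('pics/t4b.png',cv2.resize(a,None,fx=7,fy=7,interpolation=cv2.INTER_CUBIC))
E
```

```text
shift [ 0.07 -8.58  3.75] turn [ 0.27 -0.12 90.07] at [ 525.5 -255.9  177.9] f [-0.1 -0.4  0.1]
```

View pics/t4b.png

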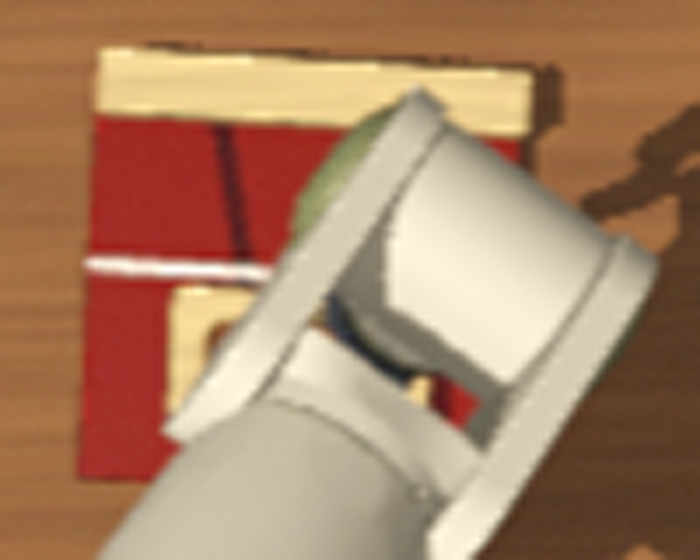

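The block lies flat on the near half. Its far-left corner is at (172,285), about 10 mm on the robot's side of the white line and parallel to it. Next I'll turn the tool 90° and go behind the block.

Call:
step_arm([
  [[0,-1,0],[0,0,9],98],
  [[0,-2.2,0],[0,0,18],98],
  [[0,-3.3,0],[0,0,27],98],
  [[0,-4.5,0],[0,0,36],98],
  [[0,-5.6,0],[0,0,45],98],
  [[0,-6.8,0],[0,0,54],98],
  [[0,-8,0],[0,0,63],98],
  [[0.1,-8.6,0],[0,0,72],98],
])

```text
time_s: 14.42
eef_pos: [438.6, -248.6, 174.8]
ee_rot: [-0.0, 0.993, 0.12, 0.001]
force: [0.5, 0.1, 0.0]
grip_width: 0.982
grip_force: 0.0
```

Call:
step_arm([
  [[0,0,0],[0,0,9],98],
  [[0,0,0],[0,0,18],98],
  [[0,0,2],[0,0,18],98],
  [[0,0,5],[0,0,18],98],
  [[0,0,8],[0,0,18],98],
  [[0,0,9],[0,0,18],98],
  [[0,0,9],[0,0,18],98],
])

```text
time_s: 15.3
eef_pos: [439.4, -248.7, 85.2]
ee_rot: [-0.0, 0.999, -0.034, 0.001]
force: [-0.1, 0.7, 0.9]
grip_width: 0.979
grip_force: 0.0
```

```bash
python3 - <<'E'
from h import *
c,s=np.cos(-.069),np.sin(-.069)
go([569.8-120*c,-258.5-120*s,24],-.069-np.pi/2)
E
```

```text
shift [1.07 0.08 6.13] turn [-0.03 -0.07  0.07] at [ 439.4 -248.7   85.2] f [-0.1  0.7  0.9]
```

Call:
step_arm([
  [[0,0,0],[0,0,0],60],
  [[0,0,2],[0,0,0],60],
  [[0,0.1,4.5],[0,0,0],60],
  [[0,0.1,6.2],[0,0,0],60],
  [[0,0.1,6.2],[0,0,0],60],
  [[0.8,0.1,6.2],[0,0,0],60],
  [[1.8,0.1,6.2],[0,0,0],60],
  [[2.8,0.1,6.2],[0,0,0],60],
])

```text
time_s: 16.3
eef_pos: [468.5, -251.9, 24.0]
ee_rot: [0.0, 0.999, -0.034, 0.001]
force: [-0.5, 0.9, -0.2]
grip_width: 0.601
grip_force: 0.0
```

Call:
step_arm([
  [[0.6,0,0],[0,0,0],60],
  [[1.2,0,0],[0,0,0],60],
  [[1.8,0,0],[0,0,0],60],
  [[2.4,0,0],[0,0,0],60],
  [[3,0,0],[0,0,0],60],
  [[3.5,0,0],[0,0,0],60],
  [[4,0,0],[0,0,0],60],
  [[4.3,0,0],[0,0,0],60],
])

```text
time_s: 17.3
eef_pos: [510.6, -254.6, 23.4]
ee_rot: [-0.0, 0.999, -0.034, 0.001]
force: [-1.2, -0.6, 0.2]
grip_width: 0.601
grip_force: 0.7
```

```bash
python3 - <<'E'
from h import *
c,s=np.cos(-.069),np.sin(-.069)
go([569.8+4*c,-258.5+4*s,23],-.069-np.pi/2)
i=snap('side','s5')['img'];a=i[150:290,250:400,::-1];cv2.imwrite('pics/s5b.png',cv2.resize(a,None,fx=4.2,fy=4.2,interpolation=cv2.INTER_CUBIC))
E
```

```text
shift [ 6.34 -0.01  0.05] turn [-0.01 -0.09  0.07] at [ 510.6 -254.6   23.4] f [-1.2 -0.6  0.2]
```

View pics/s5b.png

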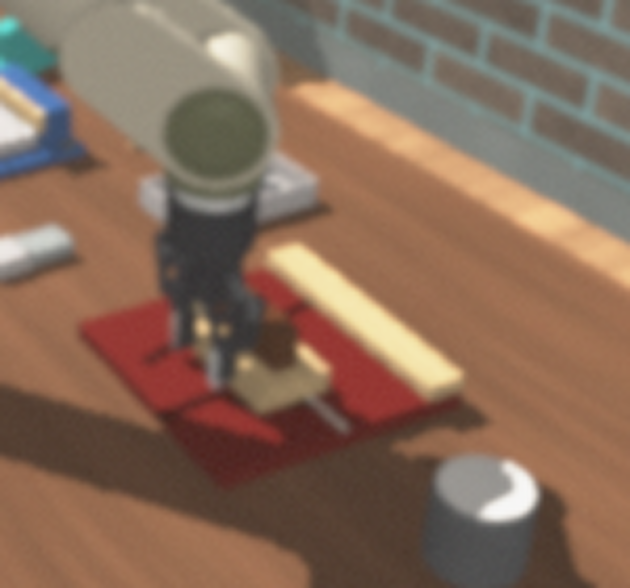

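The fingers are behind the base's near edge at about (215,370). The block lies flat and square as it crosses the white line, with about 60 mm to go.

Call:
step_arm([
  [[0.5,0,0],[0,0,0],60],
  [[1.1,0,0],[0,0,0],60],
  [[1.8,0,0],[0,0,0],60],
  [[2.5,0,0],[0,0,0],60],
  [[3.2,0,0],[0,0,0],60],
  [[3.9,0,0],[0,0,0],60],
  [[4.5,0,0],[0,0,0],60],
  [[5,0,0],[0,0,0],60],
])

```text
time_s: 18.35
eef_pos: [560.5, -258.0, 23.6]
ee_rot: [-0.0, 0.999, -0.034, 0.001]
force: [-0.8, 0.3, -0.5]
grip_width: 0.603
grip_force: 0.5
```

Call:
step_arm([
  [[0.3,0,0],[0,0,0],60],
  [[0.5,0,0],[0,0,0],60],
  [[0.7,0,0],[0,0,0],60],
  [[0.9,0,0],[0,0,0],60],
  [[1,0,0],[0,0,0],60],
])

```text
time_s: 18.98
eef_pos: [570.2, -258.6, 23.6]
ee_rot: [-0.0, 0.999, -0.034, 0.001]
force: [-1.2, -0.5, -0.6]
grip_width: 0.599
grip_force: 0.5
```

Call:
step_arm([
  [[0.2,0,0],[0,0,0],60],
  [[0.3,0,0],[0,0,0],60],
  [[0.4,0,0],[0,0,0],60],
])

```text
time_s: 19.35
eef_pos: [574.2, -258.9, 23.6]
ee_rot: [-0.0, 0.999, -0.034, 0.001]
force: [-0.8, 0.5, 0.6]
grip_width: 0.599
grip_force: 0.6
```

Call:
step_arm([
  [[0.1,0,0],[0,0,0],60],
  [[0.2,0,0],[0,0,0],60],
  [[0.2,0,0],[0,0,0],60],
])

```text
time_s: 19.73
eef_pos: [576.3, -259.0, 23.6]
ee_rot: [0.0, 0.999, -0.034, 0.001]
force: [-0.3, 0.0, 0.2]
grip_width: 0.6
grip_force: 0.2
```

Call:
step_arm([
  [[0.1,0,0],[0,0,0],60],
  [[0.2,0,0],[0,0,0],60],
  [[0.2,0,0],[0,0,0],60],
])

```text
time_s: 20.1
eef_pos: [576.6, -258.8, 23.6]
ee_rot: [-0.001, 0.999, -0.034, -0.001]
force: [-11.9, 2.0, 5.6]
grip_width: 0.597
grip_force: 5.8
```

Call:
step_arm([
  [[0.1,0,0],[0,0,0],60],
  [[0.2,0,0],[0,0,0],60],
  [[0.2,0,0],[0,0,0],60],
])

```text
time_s: 20.48
eef_pos: [576.7, -258.8, 23.6]
ee_rot: [-0.001, 0.999, -0.034, -0.004]
force: [-23.3, 2.8, 12.4]
grip_width: 0.603
grip_force: 11.8
```

Contact with the stop is firm. I'll back off, rise and retreat, then look.

Call:
step_arm([
  [[-0.4,0,0],[0,0,0],60],
  [[-1,0,0],[0,0,0],60],
  [[-3,0,0],[0,0,0],60],
  [[-5,0,0],[0,0,0],60],
  [[-7,0,-4],[0,0,0],60],
  [[-10,0,-9],[0,0,0],60],
  [[-14,0,-14],[0,0,0],60],
  [[-18,0,-18],[0,0,0],60],
])

```text
time_s: 21.48
eef_pos: [399.3, -247.1, 205.2]
ee_rot: [0.001, 0.999, -0.034, 0.002]
force: [-0.4, -1.4, 0.5]
grip_width: 0.599
grip_force: 0.0
```

Call:
step_arm([
  [[-2,4,0],[0,0,0],60],
  [[-2,9,0],[0,0,0],60],
  [[-2,13,0],[0,0,0],60],
  [[-2,17,0],[0,0,0],60],
  [[-2,20,0],[0,0,0],60],
  [[-2,20,0],[0,0,0],60],
])

```text
time_s: 22.22
eef_pos: [366.3, -446.7, 202.8]
ee_rot: [0.0, 0.999, -0.035, 0.001]
force: [-0.1, 0.5, 0.2]
grip_width: 0.599
grip_force: 0.0
```

```bash
python3 - <<'E'
from h import *
s=ctrl.sense();print(s['eef_pos'],s['force'])
i=snap('top','t6')['img'];a=i[110:220,150:355,::-1];cv2.imwrite('pics/t6b.png',cv2.resize(a,None,fx=3.9,fy=3.9,interpolation=cv2.INTER_CUBIC))
E
```

```text
[ 366.27211843 -446.65645885  202.78396763] [-0.09901772  0.52876467  0.16371167]
```

View pics/t6b.png

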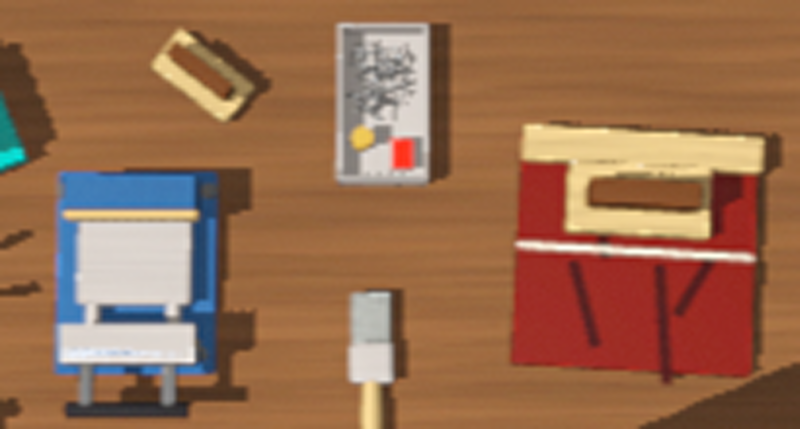

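The block sits flush on the stop. Its near edge runs (566,232)–(711,239), parallel to the white line, and it is centred. The jaw is still open and the bystanders haven't moved.

```bash
python3 -c "
from rig import ctrl
print(ctrl.finish_job())"
```

```text
the job is handed in; nothing more can be done
None
```

The job is handed in at about 22 s of the 64 s allowed, but the hand-in returned no verdict: the final top view shows the jaw open, the block released flat on the board with its long edge on the stop, and the nail tray and brush (the only bystanders in that view) unmoved.

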